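# Prime the hand oiler

## Task

Two hand oilers stand on the bench. Prime the one with the yellow cap: press its spring plunger all the way down with the fingertips and let it come right back up, again and again, until its orange indicator pin stands fully out of the brass collar with the whole white band showing, and leave the plunger released. Only press: do not lift, tip or shove the oiler, do not touch either pin, and leave the blue-capped oiler and the other things on the bench alone.

Things in the scene. Friction and masses are not known exactly. Their poses are not given: they have to be found in the camera images.
- yellow_oiler: the free-standing hand oiler with the yellow plunger cap, 0.85 kg: dark steel foot plate 144 x 84 x 8, grey housing 116 x 58 up to z 76 above the bench. Origin at the centre of its underside. Its x axis runs along the 144 side, from the plunger (34 on the -x side of the origin) to the indicator pin (36 on the +x side); z up.
- yellow_cap_top (a point): centre of the top of the yellow plunger cap, a round cap 36 across and 16 thick whose top is nearly flat over the middle 28; 118 above the bench when released, 102 when fully down. The cap stands on a 12 stem over a 32-wide steel gland.
- yellow_collar (a point): centre of the top rim of the brass collar (22 across), 82 above the bench, out of which the yellow-capped oiler's indicator pin rises.
- yellow_plunger (a joint): travel of the yellow plunger in m: 0 released (up), 0.016 fully down. A spring returns it; it takes about 4 N to start and 9 to 11 N at the bottom.
- yellow_pin (a joint): how far the 9-thick orange indicator pin of the yellow-capped oiler has risen, in m: 0 in (a 3 stub shows), 0.026 fully out against its stop (29 shows, of which the lowest 6 is a white band). Each full stroke of the plunger raises it about 6 mm (up to 8 if pressed very fast) while the plunger goes down; it stays where it is while the plunger comes back up, and at its stop further strokes just slip. It starts up to 6 mm out.
- blue_oiler: the free-standing hand oiler with the blue plunger cap, 0.85 kg: dark steel foot plate 144 x 84 x 8, grey housing 116 x 58 up to z 76 above the bench. Origin at the centre of its underside. Its x axis runs along the 144 side, from the plunger (34 on the -x side of the origin) to the indicator pin (36 on the +x side); z up.
- blue_cap_top (a point): centre of the top of the blue plunger cap, a round cap 36 across and 16 thick whose top is nearly flat over the middle 28; 118 above the bench when released, 102 when fully down. The cap stands on a 12 stem over a 32-wide steel gland.
- blue_collar (a point): centre of the top rim of the brass collar (22 across), 82 above the bench, out of which the blue-capped oiler's indicator pin rises.
- blue_plunger (a joint): travel of the blue plunger in m: 0 released (up), 0.016 fully down. A spring returns it; it takes about 4 N to start and 9 to 11 N at the bottom.
- blue_pin (a joint): how far the 9-thick orange indicator pin of the blue-capped oiler has risen, in m: 0 in (a 3 stub shows), 0.026 fully out against its stop (29 shows, of which the lowest 6 is a white band). Each full stroke of the plunger raises it about 6 mm (up to 8 if pressed very fast) while the plunger goes down; it stays where it is while the plunger comes back up, and at its stop further strokes just slip. It starts anywhere up to 20 mm out.
- tape_roll: bystander: roll of masking tape lying flat, 103 across, 26 high; origin at the centre of its underside
- screw_tin: bystander: red pressed tin with a shut lid, 81 x 109 x 33; origin at the centre of its underside
- sanding_block: bystander: brown cork sanding block, 61 x 105 x 31; origin at the centre of its underside
- pliers: bystander: pliers with red handles, 53 x 166 x 19; origin at the centre of its underside
- offcut: bystander: wood offcut, 50 x 60 x 22; origin at the centre of its underside
- screwdriver: bystander: red-handled screwdriver, 25 x 195 x 24; origin at the centre of its underside

How it is judged:
By the outcome, as a careful person would: the job done as asked, in the order asked, and still so for the second after the job is handed in, with the robot touching nothing.
It also fails if it takes over 45 s, if anything falls off the work surface, if the arm or the gripper's body presses on something with over 40 N, if the wrist force passes 120 N, or if a joint passes its speed limit or range.

## Robot

A 6-joint arm with a two-finger parallel gripper is mounted at the origin on the work surface; the furniture and walls round the work are solid. World frame = base frame: x ahead of the robot, y to its left, z up, the work surface at z = 0. Lengths are in m, angles in rad, forces in N, time in s.
With the tool pointing down it reaches from about 0.3 to 0.775 m from the base axis. Payload 14.6 kg.
Tool frame: the origin (TCP) lies on the centre line of the jaws, within the pads' length; the fingertips stand 19 mm ahead of it and the grasp point (between the pads) is the TCP; y points along the fingers, x is the direction in which the jaws open and shut, and the axes are right-handed (so a half turn about y gives the same grasp; the last joint's range is limited). The gripper opens to 94 mm and grips with 3 to 60 N. Pads are 16 mm wide; open, the fingers measure 119 mm over their backs; the gripper's body (75 mm by 177 mm) begins 78 mm behind the grasp point.
Start: joints at [1.219, 0.3, 1.521, -0, 1.321, -0.067], TCP at [0.155, 0.528, 0.224] pointing down, gripper open.
Joint ranges: [-3.03, 3.03], [-0.79, 2.21], [0.23, 2.52], [-1.04, 4.18], [0, 3.07], [-2.55, 2.55]. Speed limits (rad/s): [2.22, 2.22, 2.57, 3.14, 3.14, 3.14].

## Interface

Orientations are given as [roll, pitch, yaw] about the fixed x, y, z axes, in that order (R = Rz(yaw) Ry(pitch) Rx(roll)).
In Python, from station import get_obs, cams, workorder gives the robot as it stands.
- The arm moves only by the shell command python3 -m handwheel 'ROWS' [FORCE]. ROWS is JSON, a list of rows, each an object of numbers: "fingers": the opening, from -1 (shut) to 1 (fully open); "x", "y", "z": the shift along the tool's x, y, z in m; "spin": the turn about the tool's y in degrees. In form: [{"fingers": .., "x": .., "y": .., "z": .., "spin": ..}, ...]. A call has exactly 10 rows; each row is the pose to reach, as a shift and turn from the pose commanded when the call began, along the tool's axes at that moment; what a row does not reach only later rows make up. A row lasts 1/10 s, in which the tool goes at most 50 mm and 8.59 degrees, less where a joint would pass 70% of its speed; a pose out of reach is approached as far as the arm can. A call with a gripper value outside its range is refused whole. The fingers move at their own pace and stop on an object; FORCE is the grip in N (left out, the last holds). Time passes only in rows, so rows that repeat a pose let the fingers close, or fill a call up. It gives the time, the measured TCP pose, the force and the opening at its end, in the units of the state.
- get_obs(): the state, without advancing time (a new reading comes with each control period).
- cams.camera(name): name is "side" or "top"; returns (picture, depth): 400x640x3 uint8, red, green, blue; 400x640 float32, m along the optical axis (not along the pixel's ray), 0 where there is no reading.
- cams.get_calibration(name): a dict with "fx", "fy", "cx", "cy" (pixels), "view" (4x4, takes a point from world to camera coordinates). Camera axes: x right, y down, z forward; pixel columns grow to the right and rows downward; lengths in m; the calibration is good to about 2 mm. A picture is of the moment at which its call begins. get_calibration takes no time and is no camera call.
- workorder.hand_in(): hands the job in, once; it reports no verdict.
The state is a dict: "time_s": time; "qpos": joint angles; "joint_vel": joint speeds; "tau": joint torques, N m; "ee_pos": TCP position; "eef_rot": TCP orientation; "force": force on the tool from outside, world axes, zero at the start; "moment": the same for the moment, N m; "grip_width": finger opening in m.
Only numpy, scipy, OpenCV 4.12 (cv2) and the standard library are available. Lean on these libraries where they do the work, as an engineer would, in place of code of your own. Each camera call takes 0.05 s, during which the arm holds its last target. There are 200 camera calls.

## Working session

There is one attempt and no reset: what is moved stays moved. The work goes in short steps, Python scripts to look and compute and a shell command to move; the robot and the scene stay as the last step left them, time stands still between calls to the robot, and variables do not carry over. Pictures are saved under pics/ and viewed, about 8 in all and at most 12, crops included, and the job is handed in when it is done.

```bash
mkdir -p pics; ls; python3 - <<'E'
from station import get_obs,cams
import numpy as np,cv2
o=get_obs()
for k,v in o.items(): print(k,np.round(v,4))
for n in("side","top"):
    im,d=cams.camera(n); cv2.imwrite(f"pics/{n}0.png",im[:,:,::-1]); np.savez(f"{n}0.npz",im=im,d=d)
    c=cams.get_calibration(n); print(n,c["fx"],c["fy"],c["cx"],c["cy"]);print(np.round(c["view"],4))
E
```

```text
pics
time_s 0.0
qpos [ 1.2194  0.3005  1.5216 -0.      1.3207 -0.0666]
joint_vel [ 0.0016 -0.0021 -0.001   0.0018 -0.001  -0.0015]
tau [ 5.00000e-04 -5.31816e+01 -3.52740e+01  7.09000e-02  2.44000e-02
 -1.00000e-04]
ee_pos [0.1544 0.5276 0.2239]
eef_rot [-1.5707e+00  1.1000e-03  1.2861e+00]
force [ 0.3825  0.0154 -1.0008]
moment [-0.     -0.0399 -0.0127]
grip_width 0.094
side 426.02297646582593 426.02297646582593 311.54372088808947 197.02138474948208
[[-0.999  -0.0423  0.0105  0.5244]
 [-0.0257  0.3776 -0.9256  0.1265]
 [ 0.0352 -0.925  -0.3783  0.9251]
 [ 0.      0.      0.      1.    ]]
top 394.250805763699 394.250805763699 324.46192222209254 198.31906596936483
[[ 1.4000e-03 -9.9980e-01 -1.9200e-02 -4.7800e-02]
 [-9.9530e-01  5.0000e-04 -9.7000e-02  5.2250e-01]
 [ 9.6900e-02  1.9200e-02 -9.9510e-01  1.0127e+00]
 [ 0.0000e+00  0.0000e+00  0.0000e+00  1.0000e+00]]
```

View pics/side0.png

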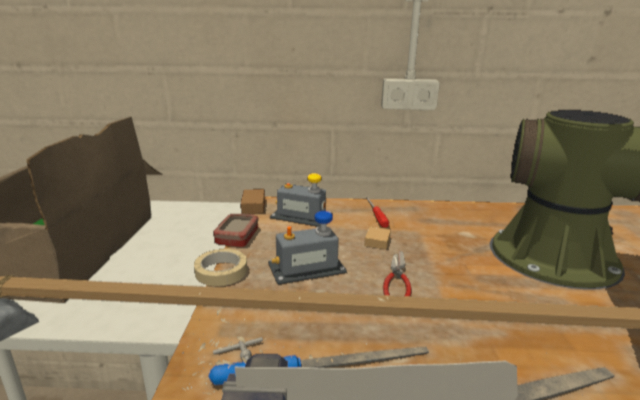

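View pics/top0.png

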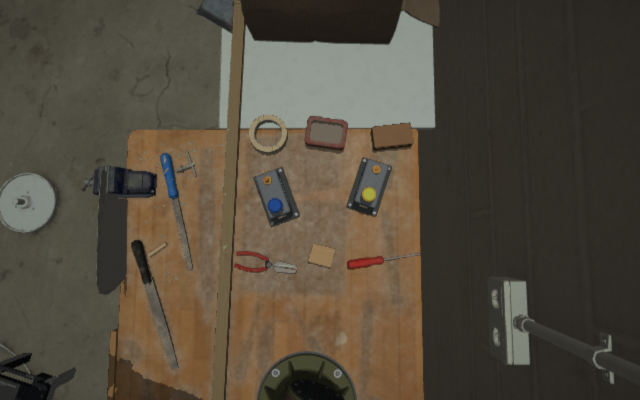

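The top view shows the blue cap at about (275,205) and the yellow cap at about (369,195), with the yellow pin at (376,170). The side view shows the yellow cap at (314,178). A wooden bar runs across at top column 235 and side row 300, so I need its height before crossing it.

```bash
cat > h.py <<'E'
import numpy as np,cv2
from station import cams
def cal(n):
    c=cams.get_calibration(n); return c,np.array(c["view"])
def ray(n,u,v):
    c,V=cal(n); d=V[:3,:3].T@np.array([(u-c["cx"])/c["fx"],(v-c["cy"])/c["fy"],1]); return -V[:3,:3].T@V[:3,3],d
def onz(n,u,v,z):
    o,d=ray(n,u,v); return o+d*(z-o[2])/d[2]
def dep(n,D,u,v):
    o,d=ray(n,u,v); return o+d*D[int(v),int(u)]
def proj(n,p):
    c,V=cal(n); q=V[:3,:3]@p+V[:3,3]; return np.array([c["cx"]+c["fx"]*q[0]/q[2],c["cy"]+c["fy"]*q[1]/q[2]])
def blob(im,lo,hi,box):
    h=cv2.cvtColor(im,cv2.COLOR_RGB2HSV); m=cv2.inRange(h,np.array(lo),np.array(hi))
    k=np.zeros_like(m); x0,y0,x1,y1=box; k[y0:y1,x0:x1]=m[y0:y1,x0:x1]
    n,_,s,c=cv2.connectedComponentsWithStats(k); i=1+s[1:,4].argmax(); return c[i],s[i]
E
python3 - <<'E'
from h import *
np.set_printoptions(precision=4,suppress=True)
S=np.load("side0.npz");T=np.load("top0.npz")
for v in (20,100,200,300,380): print("bar top",v,dep("top",T["d"],235,v))
for u in(50,200,400,600): print("bar side",u,[dep("side",S["d"],u,v) for v in (int(283+(u)*35/640),int(290+u*30/640))])
print("wall",dep("side",S["d"],500,60),dep("side",S["d"],300,150),"box",dep("top",T["d"],320,20),"socket",dep("side",S["d"],410,95))
for c,box in(((22,150,120),(350,180,390,210)),):
    p,s=blob(T["im"],c,(35,255,255),box);print("ycap top",p,s,[onz("top",*p,z) for z in(.110,.118)],dep("top",T["d"],*p))
p2,s=blob(S["im"],(22,150,120),(35,255,255),(295,165,335,192));print("ycap side",p2,s,dep("side",S["d"],*p2))
o1,d1=ray("top",*p);o2,d2=ray("side",*p2)
t=np.linalg.lstsq(np.c_[d1,-d2],o2-o1,rcond=None)[0];print("tri",o1+d1*t[0],o2+d2*t[1])
p,s=blob(T["im"],(5,150,120),(20,255,255),(366,160,386,178));print("ypin top",p,s,onz("top",*p,.088),dep("top",T["d"],*p))
p,s=blob(T["im"],(100,150,80),(125,255,255),(260,190,290,220));print("bcap",p,s,onz("top",*p,.112))
# crops
for n,I,b in(("side",S["im"],(265,165,350,285)),("top",T["im"],(240,145,400,230))):
    x0,y0,x1,y1=b; cv2.imwrite(f"pics/{n}0c.png",cv2.resize(I[y0:y1,x0:x1,::-1],None,fx=5,fy=5,interpolation=cv2.INTER_CUBIC))
E
```

```text
bar top 20 [1.022  0.2023 0.0184]
bar top 100 [0.7905 0.1953 0.0245]
bar top 200 [0.5194 0.1919 0.0124]
bar top 300 [0.2557 0.1882 0.0023]
bar top 380 [ 0.0515  0.1845 -0.0021]
bar side 50 [array([0.9884, 0.1998, 0.0195]), array([0.9828, 0.2112, 0.0127])]
bar side 200 [array([0.7114, 0.2125, 0.0223]), array([0.7096, 0.2207, 0.0157])]
bar side 400 [array([0.3651, 0.2222, 0.0206]), array([0.366 , 0.2299, 0.0181])]
bar side 600 [array([0.0378, 0.232 , 0.0195]), array([0.0417, 0.2391, 0.0188])]
wall [ 0.0263 -0.4215  0.3723] [ 0.579  -0.4217  0.1032] box [ 0.9822 -0.0365  0.0836] socket [ 0.2711 -0.3787  0.2797]
ycap top [368.4636 193.9735] [362 188  14  13 151] [array([ 0.5247, -0.1554,  0.11  ]), array([ 0.5239, -0.1547,  0.118 ])] [ 0.5239 -0.1547  0.118 ]
ycap side [313.8182 177.6727] [307 173  14  10 110] [ 0.5264 -0.1383  0.1161]
tri [ 0.5248 -0.1554  0.1097] [ 0.527  -0.1554  0.11  ]
ypin top [376. 169.] [374 166   5   7  25] [ 0.5895 -0.1767  0.088 ] [ 0.5891 -0.1765  0.0899]
bcap [274.526  205.0844] [268 199  14  14 154] [0.4977 0.0712 0.112 ]
```

View pics/side0c.png

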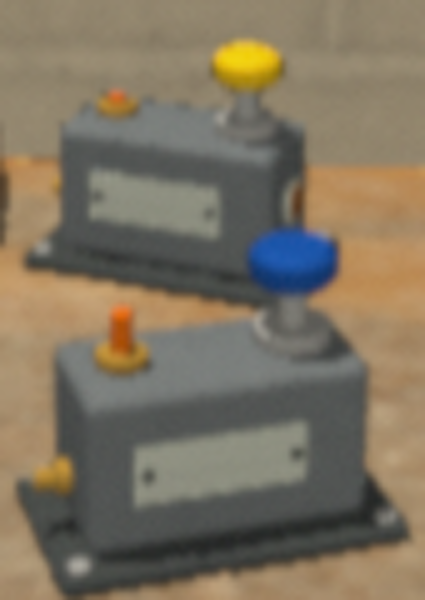

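The yellow cap top measures (0.524, -0.155, 0.118). The pin is 69 mm away, against 70 expected, and the wooden bar is low (z about 0.02). I'll move over the cap with the fingers shut.

```bash
python3 -m handwheel '[{"fingers":-1,"x":-0.015,"y":0,"z":-0.015,"spin":0},{"fingers":-1,"x":-0.045,"y":0,"z":-0.045,"spin":0},{"fingers":-1,"x":-0.08,"y":0,"z":-0.08,"spin":0},{"fingers":-1,"x":-0.115,"y":0,"z":-0.115,"spin":0},{"fingers":-1,"x":-0.15,"y":0,"z":-0.15,"spin":0},{"fingers":-1,"x":-0.185,"y":0,"z":-0.185,"spin":0},{"fingers":-1,"x":-0.22,"y":0,"z":-0.22,"spin":0},{"fingers":-1,"x":-0.255,"y":0,"z":-0.255,"spin":0},{"fingers":-1,"x":-0.29,"y":0,"z":-0.288,"spin":0},{"fingers":-1,"x":-0.32,"y":0,"z":-0.318,"spin":0}]' 10
python3 -m handwheel '[{"fingers":-1,"x":-0.03,"y":0,"z":-0.03,"spin":0},{"fingers":-1,"x":-0.06,"y":0,"z":-0.06,"spin":0},{"fingers":-1,"x":-0.095,"y":0,"z":-0.095,"spin":0},{"fingers":-1,"x":-0.13,"y":0,"z":-0.13,"spin":0},{"fingers":-1,"x":-0.165,"y":0,"z":-0.165,"spin":0},{"fingers":-1,"x":-0.195,"y":0,"z":-0.195,"spin":0},{"fingers":-1,"x":-0.22,"y":0,"z":-0.22,"spin":0},{"fingers":-1,"x":-0.232,"y":0,"z":-0.229,"spin":0},{"fingers":-1,"x":-0.232,"y":0,"z":-0.229,"spin":0},{"fingers":-1,"x":-0.232,"y":0,"z":-0.229,"spin":0}]'
python3 - <<'E'
from h import *
from station import get_obs
o=get_obs();R=o["eef_rot"];yaw=R[2]
e=np.array([.524,-.155])-o["ee_pos"][:2]
print(np.round(o["ee_pos"],4),R,o["grip_width"],o["force"],o["qpos"],"need x,z",e@[np.cos(yaw),np.sin(yaw)],e@[-np.sin(yaw),np.cos(yaw)])
im,d=cams.camera("side");cv2.imwrite("pics/side1.png",cv2.resize(im[60:300,220:420,::-1],None,fx=2.5,fy=2.5,interpolation=cv2.INTER_CUBIC))
E
```

```text
time_s: 1.1
ee_pos: [0.3702, 0.1292, 0.2245]
eef_rot: [-1.571, -0.0, 1.286]
force: [0.0, 0.7, -0.2]
grip_width: 0.0176
time_s: 2.1
ee_pos: [0.524, -0.1547, 0.2242]
eef_rot: [-1.57, -0.0, 1.286]
force: [-1.2, 0.0, -0.8]
grip_width: 0.0007
[ 0.524  -0.1547  0.2242] [-1.57011597e+00 -2.23461018e-04  1.28615101e+00] 0.0006503739754901089 [-1.19711303  0.03774848 -0.76244863] [-3.54264778e-01  2.92297721e-01  1.53130359e+00  1.81323869e-04
  1.31868560e+00 -1.64046116e+00] need x,z -0.00025094318657400185 -0.00010695688513768684
```

View pics/side1.png

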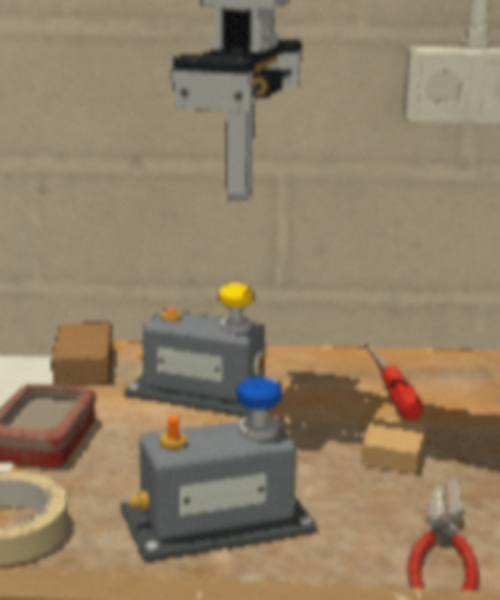

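The view shows the shut fingertips directly above the yellow cap: tip at crop (237,197), cap at (236,296). I'll descend gently and read the force.

```bash
python3 -m handwheel '[{"fingers":-1,"x":0,"y":0.02,"z":0,"spin":0},{"fingers":-1,"x":0,"y":0.05,"z":0,"spin":0},{"fingers":-1,"x":0,"y":0.07,"z":0,"spin":0},{"fingers":-1,"x":0,"y":0.08,"z":0,"spin":0},{"fingers":-1,"x":0,"y":0.085,"z":0,"spin":0},{"fingers":-1,"x":0,"y":0.09,"z":0,"spin":0},{"fingers":-1,"x":0,"y":0.094,"z":0,"spin":0},{"fingers":-1,"x":0,"y":0.098,"z":0,"spin":0},{"fingers":-1,"x":0,"y":0.1,"z":0,"spin":0},{"fingers":-1,"x":0,"y":0.1,"z":0,"spin":0}]'
python3 - <<'E'
from h import *
from station import get_obs
o=get_obs();print(np.round(o["ee_pos"],4),o["force"])
im,d=cams.camera("side");cv2.imwrite("pics/side2.png",cv2.resize(im[100:240,260:360,::-1],None,fx=4,fy=4,interpolation=cv2.INTER_CUBIC))
E
```

```text
time_s: 3.15
ee_pos: [0.5247, -0.1553, 0.1255]
eef_rot: [-1.572, -0.0, 1.286]
force: [-3.2, 4.2, 7.9]
grip_width: -0.0001
[ 0.5247 -0.1553  0.1255] [-3.19931796  4.19066776  7.93019966]
```

View pics/side2.png

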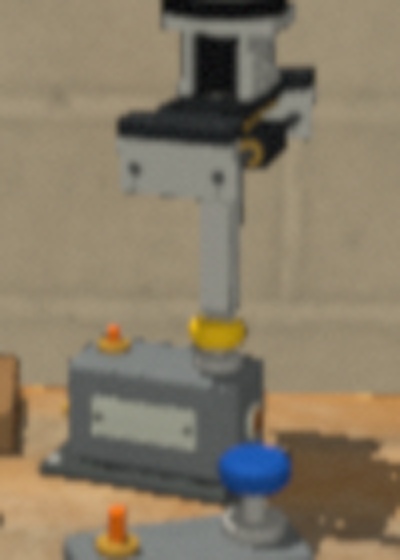

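Contact is centred. The plunger is about 11 mm down and the pin has started to rise (crop (113,330)). I'll finish the stroke and read the force at the bottom.

```bash
python3 -m handwheel '[{"fingers":-1,"x":0,"y":0.001,"z":0,"spin":0},{"fingers":-1,"x":0,"y":0.002,"z":0,"spin":0},{"fingers":-1,"x":0,"y":0.003,"z":0,"spin":0},{"fingers":-1,"x":0,"y":0.004,"z":0,"spin":0},{"fingers":-1,"x":0,"y":0.005,"z":0,"spin":0},{"fingers":-1,"x":0,"y":0.005,"z":0,"spin":0},{"fingers":-1,"x":0,"y":0.005,"z":0,"spin":0},{"fingers":-1,"x":0,"y":0.005,"z":0,"spin":0},{"fingers":-1,"x":0,"y":0.005,"z":0,"spin":0},{"fingers":-1,"x":0,"y":0.005,"z":0,"spin":0}]'
```

```text
time_s: 4.2
ee_pos: [0.5248, -0.1553, 0.1212]
eef_rot: [-1.572, -0.0, 1.286]
force: [-5.4, 3.9, 12.3]
grip_width: 0.0
```

```bash
python3 -m handwheel '[{"fingers":-1,"x":0,"y":0.001,"z":0,"spin":0},{"fingers":-1,"x":0,"y":0.002,"z":0,"spin":0},{"fingers":-1,"x":0,"y":0.002,"z":0,"spin":0},{"fingers":-1,"x":0,"y":0.002,"z":0,"spin":0},{"fingers":-1,"x":0,"y":0.002,"z":0,"spin":0},{"fingers":-1,"x":0,"y":0.002,"z":0,"spin":0},{"fingers":-1,"x":0,"y":0.002,"z":0,"spin":0},{"fingers":-1,"x":0,"y":0.002,"z":0,"spin":0},{"fingers":-1,"x":0,"y":0.002,"z":0,"spin":0},{"fingers":-1,"x":0,"y":0.002,"z":0,"spin":0}]'
```

```text
time_s: 5.2
ee_pos: [0.5251, -0.1554, 0.121]
eef_rot: [-1.574, -0.0, 1.286]
force: [-12.6, 7.6, 31.8]
grip_width: 0.0004
```

The bottom stop is at TCP 0.121 (force jumped to 32 N). I'll release and check that the oiler hasn't shifted.

```bash
python3 -m handwheel '[{"fingers":-1,"x":0,"y":-0.003,"z":0,"spin":0},{"fingers":-1,"x":0,"y":-0.008,"z":0,"spin":0},{"fingers":-1,"x":0,"y":-0.014,"z":0,"spin":0},{"fingers":-1,"x":0,"y":-0.02,"z":0,"spin":0},{"fingers":-1,"x":0,"y":-0.026,"z":0,"spin":0},{"fingers":-1,"x":0,"y":-0.028,"z":0,"spin":0},{"fingers":-1,"x":0,"y":-0.028,"z":0,"spin":0},{"fingers":-1,"x":0,"y":-0.028,"z":0,"spin":0},{"fingers":-1,"x":0,"y":-0.028,"z":0,"spin":0},{"fingers":-1,"x":0,"y":-0.028,"z":0,"spin":0}]'
cat >> h.py <<'E'
def look(name):
    im,d=cams.camera("side");S=np.load("side0.npz")["im"]
    for q,I in(("0",S),("now",im)):
        p,s=blob(I,(22,150,100),(35,255,255),(295,165,335,200)); r,t=blob(I,(3,130,120),(13,255,255),(278,170,302,195))
        b=cv2.matchTemplate(cv2.cvtColor(I,cv2.COLOR_RGB2GRAY)[195:225,265:335],cv2.cvtColor(S,cv2.COLOR_RGB2GRAY)[198:222,270:325],cv2.TM_CCOEFF_NORMED)
        print(q,"cap",p,s,"pin",r,t,"body match",cv2.minMaxLoc(b)[1:4:2])
    cv2.imwrite(f"pics/{name}.png",cv2.resize(im[160:230,262:342,::-1],None,fx=8,fy=8,interpolation=cv2.INTER_CUBIC))
E
python3 -c "
from h import *
look('side3')"
```

```text
time_s: 6.2
ee_pos: [0.5243, -0.1556, 0.1452]
eef_rot: [-1.57, 0.0, 1.286]
force: [0.3, -0.3, -0.5]
grip_width: 0.0004
0 cap [313.81818182 177.67272727] [307 173  14  10 110] pin [288.  183.5] [287 183   3   2   6] body match (1.0, (5, 3))
now cap [313.85576923 177.89423077] [308 174  13   9 104] pin [288.  182.5] [287 181   3   4  12] body match (0.9989257454872131, (5, 3))
```

View pics/side3.png

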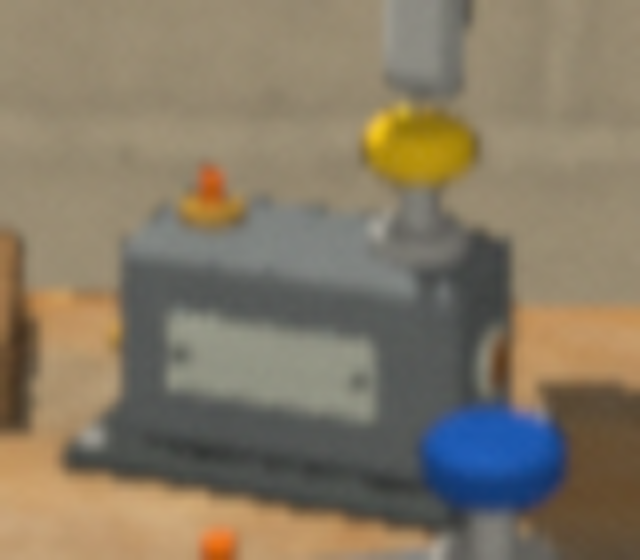

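The plunger is back up, the oiler hasn't moved (match unchanged), and the pin has risen (crop (210,185)). I'll do full strokes now, one per call.

```bash
python3 -m handwheel '[{"fingers":-1,"x":0,"y":0.008,"z":0.0005,"spin":0},{"fingers":-1,"x":0,"y":0.015,"z":0.0005,"spin":0},{"fingers":-1,"x":0,"y":0.022,"z":0.0007,"spin":0},{"fingers":-1,"x":0,"y":0.027,"z":0.0007,"spin":0},{"fingers":-1,"x":0,"y":0.027,"z":0.0007,"spin":0},{"fingers":-1,"x":0,"y":0.027,"z":0.0007,"spin":0},{"fingers":-1,"x":0,"y":0.018,"z":0.0005,"spin":0},{"fingers":-1,"x":0,"y":0.008,"z":0,"spin":0},{"fingers":-1,"x":0,"y":0,"z":0,"spin":0},{"fingers":-1,"x":0,"y":0,"z":0,"spin":0}]'
python3 -c "
from h import *
look('side4')"
python3 -m handwheel '[{"fingers":-1,"x":0,"y":0.008,"z":0.0005,"spin":0},{"fingers":-1,"x":0,"y":0.015,"z":0.0005,"spin":0},{"fingers":-1,"x":0,"y":0.022,"z":0.0007,"spin":0},{"fingers":-1,"x":0,"y":0.027,"z":0.0007,"spin":0},{"fingers":-1,"x":0,"y":0.027,"z":0.0007,"spin":0},{"fingers":-1,"x":0,"y":0.027,"z":0.0007,"spin":0},{"fingers":-1,"x":0,"y":0.018,"z":0.0005,"spin":0},{"fingers":-1,"x":0,"y":0.008,"z":0,"spin":0},{"fingers":-1,"x":0,"y":0,"z":0,"spin":0},{"fingers":-1,"x":0,"y":0,"z":0,"spin":0}]'
python3 -c "
from h import *
look('side5')"
```

```text
time_s: 7.25
ee_pos: [0.5246, -0.1557, 0.1459]
eef_rot: [-1.572, 0.0, 1.286]
force: [-0.8, -0.1, -0.3]
grip_width: 0.0006
0 cap [313.81818182 177.67272727] [307 173  14  10 110] pin [288.  183.5] [287 183   3   2   6] body match (1.0, (5, 3))
now cap [313.79047619 177.88571429] [307 174  14   9 105] pin [288.05882353 181.35294118] [287 179   3   6  17] body match (0.9988466501235962, (5, 3))
time_s: 8.3
ee_pos: [0.5245, -0.1557, 0.1456]
eef_rot: [-1.571, 0.0, 1.286]
force: [0.4, 0.3, -0.8]
grip_width: 0.0003
0 cap [313.81818182 177.67272727] [307 173  14  10 110] pin [288.  183.5] [287 183   3   2   6] body match (1.0, (5, 3))
now cap [313.81553398 177.95145631] [307 174  14   9 103] pin [288. 180.] [287 176   3   9  25] body match (0.9989627599716187, (5, 3))
```

View pics/side5.png

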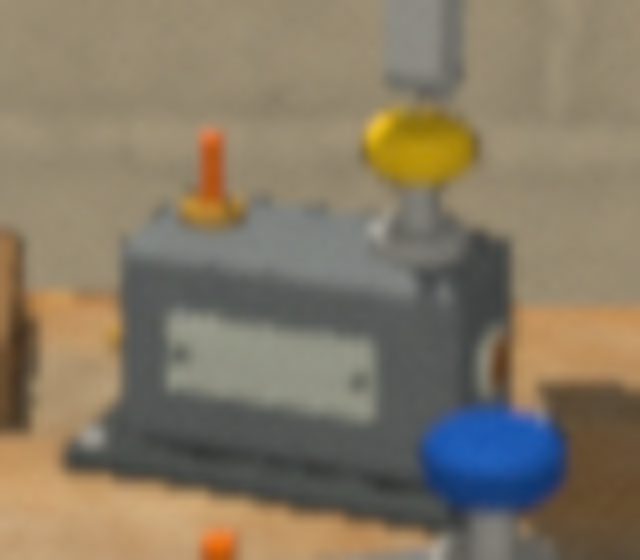

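The pin is rising 2–3 px per stroke, with its top now at crop row 130 and no white band yet. The oiler is still in place. I'll do two more strokes.

```bash
python3 -m handwheel '[{"fingers":-1,"x":0,"y":0.008,"z":0.0005,"spin":0},{"fingers":-1,"x":0,"y":0.015,"z":0.0005,"spin":0},{"fingers":-1,"x":0,"y":0.022,"z":0.0007,"spin":0},{"fingers":-1,"x":0,"y":0.027,"z":0.0007,"spin":0},{"fingers":-1,"x":0,"y":0.027,"z":0.0007,"spin":0},{"fingers":-1,"x":0,"y":0.027,"z":0.0007,"spin":0},{"fingers":-1,"x":0,"y":0.018,"z":0.0005,"spin":0},{"fingers":-1,"x":0,"y":0.008,"z":0,"spin":0},{"fingers":-1,"x":0,"y":0,"z":0,"spin":0},{"fingers":-1,"x":0,"y":0,"z":0,"spin":0}]'
python3 -c "
from h import *
look('side6')"
python3 -m handwheel '[{"fingers":-1,"x":0,"y":0.008,"z":0.0005,"spin":0},{"fingers":-1,"x":0,"y":0.015,"z":0.0005,"spin":0},{"fingers":-1,"x":0,"y":0.022,"z":0.0007,"spin":0},{"fingers":-1,"x":0,"y":0.027,"z":0.0007,"spin":0},{"fingers":-1,"x":0,"y":0.027,"z":0.0007,"spin":0},{"fingers":-1,"x":0,"y":0.027,"z":0.0007,"spin":0},{"fingers":-1,"x":0,"y":0.018,"z":0.0005,"spin":0},{"fingers":-1,"x":0,"y":0.008,"z":0,"spin":0},{"fingers":-1,"x":0,"y":0,"z":0,"spin":0},{"fingers":-1,"x":0,"y":0,"z":0,"spin":0}]'
python3 -c "
from h import *
look('side7')"
```

```text
time_s: 9.35
ee_pos: [0.5245, -0.1557, 0.1456]
eef_rot: [-1.571, 0.0, 1.286]
force: [0.6, 0.0, 0.1]
grip_width: 0.0006
0 cap [313.81818182 177.67272727] [307 173  14  10 110] pin [288.  183.5] [287 183   3   2   6] body match (1.0, (5, 3))
now cap [313.72641509 177.88679245] [307 174  14   9 106] pin [288. 178.] [287 174   3   9  27] body match (0.9988731741905212, (5, 3))
time_s: 10.4
ee_pos: [0.5245, -0.1556, 0.1455]
eef_rot: [-1.571, 0.0, 1.286]
force: [-0.1, 0.8, 0.2]
grip_width: 0.0006
0 cap [313.81818182 177.67272727] [307 173  14  10 110] pin [288.  183.5] [287 183   3   2   6] body match (1.0, (5, 3))
now cap [313.79047619 177.88571429] [307 174  14   9 105] pin [288. 178.] [287 174   3   9  27] body match (0.9989463686943054, (5, 3))
```

View pics/side7.png

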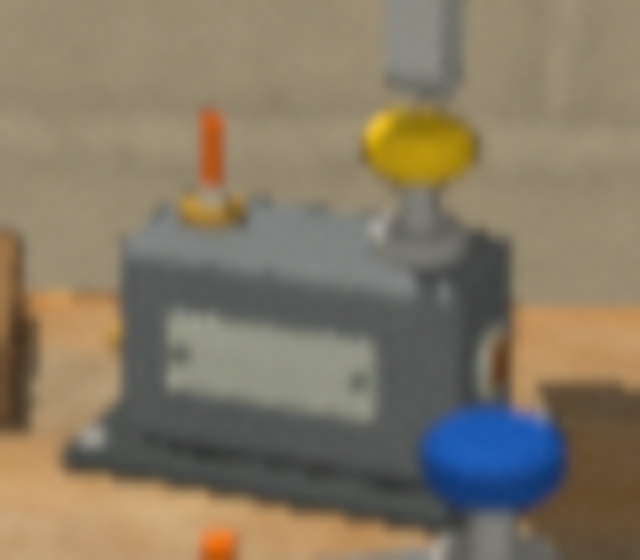

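The pin stands tall with the white band at crop rows 188–205 above the collar. The last stroke didn't raise it further, so it is at its stop. I'll back off upward, check once more, then hand in.

```bash
python3 -m handwheel '[{"fingers":-1,"x":0,"y":-0.01,"z":0,"spin":0},{"fingers":-1,"x":0,"y":-0.025,"z":0,"spin":0},{"fingers":-1,"x":0,"y":-0.045,"z":0,"spin":0},{"fingers":-1,"x":0,"y":-0.06,"z":0,"spin":0},{"fingers":-1,"x":0,"y":-0.07,"z":0,"spin":0},{"fingers":-1,"x":0,"y":-0.075,"z":0,"spin":0},{"fingers":-1,"x":0,"y":-0.075,"z":0,"spin":0},{"fingers":-1,"x":0,"y":-0.075,"z":0,"spin":0},{"fingers":-1,"x":0,"y":-0.075,"z":0,"spin":0},{"fingers":-1,"x":0,"y":-0.075,"z":0,"spin":0}]'
python3 - <<'E'
from h import *
look("side8")
im,d=cams.camera("side");S=np.load("side0.npz")["im"]
for z in(.085,.088,.111): print(z,proj("side",np.array([.5905,-.177,z])))
g=cv2.absdiff(im,S).max(2)>45;n,_,s,c=cv2.connectedComponentsWithStats(g[160:].astype(np.uint8));print("changes below row160",[list(a) for a in s[1:] if a[4]>5])
print(im[172:189,288])
E
```

```text
time_s: 11.45
ee_pos: [0.5243, -0.1556, 0.2199]
eef_rot: [-1.57, -0.0, 1.286]
force: [0.6, -0.1, 0.1]
grip_width: 0.0006
0 cap [313.81818182 177.67272727] [307 173  14  10 110] pin [288.  183.5] [287 183   3   2   6] body match (1.0, (5, 3))
now cap [313.73148148 177.73148148] [307 173  14  10 108] pin [288. 178.] [287 174   3   9  27] body match (0.9990984201431274, (5, 3))
0.085 [288.92885237 183.52012022]
0.088 [288.91744027 182.40672945]
0.111 [288.82914146 173.7920938 ]
changes below row160 [[np.int32(510), np.int32(0), np.int32(25), np.int32(27), np.int32(526)], [np.int32(287), np.int32(14), np.int32(3), np.int32(9), np.int32(23)], [np.int32(317), np.int32(14), np.int32(4), np.int32(4), np.int32(11)], [np.int32(287), np.int32(24), np.int32(3), np.int32(2), np.int32(6)], [np.int32(607), np.int32(37), np.int32(33), np.int32(41), np.int32(1038)], [np.int32(327), np.int32(49), np.int32(182), np.int32(59), np.int32(3578)], [np.int32(376), np.int32(52), np.int32(7), np.int32(3), np.int32(10)], [np.int32(495), np.int32(81), np.int32(19), np.int32(17), np.int32(125)], [np.int32(616), np.int32(93), np.int32(24), np.int32(54), np.int32(683)], [np.int32(515), np.int32(100), np.int32(39), np.int32(15), np.int32(163)], [np.int32(563), np.int32(113), np.int32(35), np.int32(8), np.int32(143)], [np.int32(528), np.int32(117), np.int32(86), np.int32(29), np.int32(1484)], [np.int32(628), np.int32(171), np.int32(12), np.int32(37), np.int32(230)]]
[[145 128 105]
 [150 112  85]
 [177  97  53]
 [190  92  28]
 [178  85  23]
 [173  83  23]
 [172  83  23]
 [174  83  24]
 [173  83  25]
 [171  83  24]
 [169  94  52]
 [163 122  98]
 [157 142 119]
 [166 144 106]
 [170 135  76]
 [151 120  59]
 [132 114  84]]
```

The pin top is at row 173.7, exactly where a fully raised pin (z 0.111) should project. The cap is back at its released position, and the only other changes in the picture are the arm and its shadows.

```bash
python3 -c "
from station import workorder
print(workorder.hand_in())"
```

```text
the job is handed in; nothing more can be done
None
```

I primed the yellow-capped oiler with five full strokes of the shut fingertips, let the plunger right back up after each one, then lifted clear and handed the job in at about 11.5 s.

- **Pin:** the tip is at image row 174, and a fully raised pin should show at row 173.8. The white band is visible above the collar, and the fifth stroke raised the pin no further, so it is at its stop.
- **Plunger:** the cap is back at its released position in the image.
- **Oiler and bench:** the oiler housing did not move at pixel level. I saw no change in the blue oiler or the other things, only the arm and its shadows.
- **Force:** the highest wrist force I read was about 32 N down, with about 15 N sideways, when I pressed on purpose to find the bottom stop on the first stroke. I made the other four strokes lighter, but took no force reading at the bottom of those.
- **Limits of the checks:** I made the last checks in the side view only, where one pixel is about 2.6 mm. No check failed or disagreed.

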